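# Slide the tall bottle home into the empty bottle stop

### The job

Push the tall clear plastic bottle along the worktop into the empty one of the two low wooden U-shaped stops, through its open side, until it rests against the closed back. Push gently and low on the body so that it slides upright: do not grip, lift or tip it, and leave the jar in the other stop and the other things on the worktop where they are. Finish with the hand clear of the bottle.

Things in the scene. Friction and masses are not known exactly. Their poses are not given: they have to be found in the camera images.
- bottle: the bottle to push: tall clear plastic bottle, rounded square in section (70 mm across the flats, 87 mm across the corners low down), 275 mm high; about 0.3 kg, loose, upright. Origin: centre of its underside; z up its axis. It slides under about 1 to 5 N and tips if pushed high: push 20 to 50 mm above the worktop. It starts to the right (-y) of the stops, the way to them open.
- free_stop: the empty stop, the goal: U of wooden strips fixed to the worktop, no floor: strips 10 mm thick, 14 mm high, sides 98 mm apart inside. Origin: on the worktop (z = 0) where the bottle's axis stands when it touches the back (back's inner face 40 mm ahead; give or take 5 mm, as the bottle is not quite round). x axis: from the open mouth to the back, the way to push, within 0.15 rad of world +y. 
- free_mouth (a point): middle of the empty stop's mouth, on the worktop, 40 mm before its origin. Here the splayed tips of the side strips stand about 107 mm apart; the parallel part of the sides begins 20 mm farther in.
- jar_stop: the other stop, same shape, size and frame, beside the empty one (nearer to or farther from the robot); it holds the jar. Leave it alone.
- jar: squat glass jam jar with a black lid, 70 mm in diameter, 101 mm high, standing loose in the other stop. Origin: centre of its underside. Leave it alone.
- garlic: bulb of garlic, 48x50x51 mm, loose near the front edge of the worktop. Origin: centre of its underside. Leave it alone.
- shaker: grey-topped salt shaker, 44 mm in diameter, 90 mm high, loose, farther from the robot than the bottle. Origin: centre of its underside. Leave it alone.
- tuna: flat round tin, 86 mm in diameter, 40 mm high, loose, to the left of (behind) the stops. Origin: centre of its underside. Leave it alone.

How it is judged:
At the end, for the whole second after the job is handed in: The bottle stands upright (within 3 degrees), at rest on the worktop inside the empty stop, against its back (axis no more than 14 mm short of the stop's origin, and within 24 mm of it) (x of bottle in the frame of free_stop above -0.014 m and horizontal distance between bottle and free_stop below 0.024 m and angle between bottle's own z axis and vertical below 0.05 rad and height (world z) of bottle below 0.004 m and linear speed of bottle below 0.03 m/s); the robot touches nothing.
It fails at once if the bottle is tipped by more than 0.2 rad (angle between bottle's own z axis and vertical above 0.2 rad).
It fails at once if the bottle is lifted off the worktop (more than 12 mm) (height (world z) of bottle above 0.012 m).
It fails at once if the fingers close round the bottle (they touch it with the grasp point within 15 mm of its axis) (horizontal distance between the grasp point and bottle below 0.015 m and contact force between the fingers and bottle above 0.5 N).
It fails at once if the bottle is pushed or squeezed hard (over 50 N from the fingers) (contact force between the fingers and bottle above 50 N).
It fails at once if the jar, garlic, shaker or tin is disturbed (more than 20 mm) (distance of any of jar, garlic, shaker, tuna from where it was at the start of the episode above 0.02 m).
It also fails if it takes over 51 s, if anything falls off the work surface, if the arm or the gripper's body presses on something with over 40 N, if the wrist force passes 120 N, or if a joint passes its speed limit or range.

### The arm

A 7-joint arm with a two-finger parallel gripper is mounted at the origin on a cart in front of the work surface, level with it; the furniture and walls round the work are solid. World frame = base frame: x ahead of the robot, y to its left, z up, the work surface at z = 0. Lengths are in m, angles in rad, forces in N, time in s.
With the tool pointing down it reaches from about 0.4 to 0.85 m from the base axis. Payload 10.4 kg.
Tool frame: the origin (TCP) lies on the front face of the gripper's body, between the roots of the fingers; the fingertips stand 70 mm ahead of it and the grasp point (between the pads) lies 51 mm ahead of it (grasp_offset is the distance from the TCP to the grasp point, in m); z points along the fingers, y is the direction in which the jaws open and shut (so a half turn about z gives the same grasp; the last joint's range is limited). The gripper opens to 87 mm and grips with 3 to 60 N. Pads are 19 mm wide; open, the fingers measure 117 mm over their backs; the gripper's body (75 mm by 190 mm) begins 51 mm behind the grasp point.
Start: joints at [-1.193, 0.332, -0.065, 1.46, 0.022, 1.35, -0.088], TCP at [0.244, 0.575, 0.292] pointing down, gripper open.
Joint ranges: [-2.6, 2.6], [-0.5, 2.12], [-1.47, 1.34], [0.16, 2.42], [-1.27, 4.41], [0.06, 2.06], [-2.6, 2.6]. Speed limits (rad/s): [2.22, 2.22, 2.79, 2.79, 3.14, 3.14, 3.14].

### API

Orientations are given as a unit quaternion [x, y, z, w].
In Python, from bench import * gives the robot as it stands. The module is installed in compiled form; this text tells all that it offers.
- The arm moves only by the tool arm_command, never from a script. Its argument "commands" is a list of rows, each a list of 3 entries, a list of its own where there are three numbers: the opening in per cent of the stroke, from 0 (shut) to 100 (fully open), then the shift along the tool's x, y, z in m, then the turn, a rotation vector about the tool's x, y, z in rad. A call has exactly 10 rows; each row is the pose to reach, as a shift and turn from the pose commanded when the call began, along the tool's axes at that moment; what a row does not reach only later rows make up. A row lasts 1/12 s, in which the tool goes at most 41.7 mm and 7.16 degrees, less where a joint would pass 70% of its speed; a pose out of reach is approached as far as the arm can. A call with a gripper value outside its range is refused whole. The fingers move at their own pace and stop on an object; "squeeze" is the grip in N (left out, the last holds). Time passes only in rows, so rows that repeat a pose let the fingers close, or fill a call up. It gives the time, the measured TCP pose, the force and the opening at its end, in the units of the state.
- read_state(): the state, without advancing time (a new reading comes with each control period).
- camera(name): name is "side" or "top" or "wrist"; returns a dict with "pixels" (420x560x3 uint8, red, green, blue), "fx", "fy", "cx", "cy" (pixels), "dist_coeffs" ([k1, k2, p1, p2, k3] as OpenCV has them; the pictures are not rectified), "rvec" (rotation vector, rad) and "tvec" (3), from world to camera coordinates, as OpenCV has them; the wrist camera has in their place "mount" (4x4, takes a point from camera to tool coordinates, whose origin is the TCP and whose axes are the flange's). Camera axes: x right, y down, z forward; pixel columns grow to the right and rows downward; lengths in m; the calibration is good to about 2 mm. A picture is of the moment at which its call begins: read the wrist's pose just before it. There is no depth.
- close_job(): hands the job in, once; it reports no verdict.
The state is a dict: "time": time; "joint_positions": joint angles; "joint_vel": joint speeds; "joint_torque": joint torques, N m; "ee_pos": TCP position; "eef_rot": TCP orientation; "ft_force": force on the tool from outside, world axes, zero at the start; "torque": the same for the moment, N m; "width": finger opening in m.
Only numpy, scipy, OpenCV 4.12 (cv2) and the standard library are available. Lean on these libraries where they do the work, as an engineer would, in place of code of your own. Each camera call takes 0.05 s, during which the arm holds its last target.

## Working session

There is one attempt and no reset: what is moved stays moved. The work goes in short steps, Python scripts to look and compute and a tool call to move; the robot and the scene stay as the last step left them, time stands still between calls to the robot, and variables do not carry over. Pictures are saved under pics/ and viewed, and the job is handed in when it is done.

Besides the shell and the picture viewer there is one more tool, called after ">>>" as name(argument=value, ...), one argument or row to a line, values as JSON. arm_command: Moves the arm, as the interface text tells. Its arguments: {"type":"object","properties":{"commands":{"type":"array","items":{"type":"array"}},"squeeze":{"type":"number"}},"required":["commands"]}

```bash
mkdir -p pics; cat > h.py <<'E'
from bench import *
import cv2, numpy as np
from scipy.spatial.transform import Rotation as R
def snap(n,f):
    c=camera(n); cv2.imwrite(f'pics/{f}.png',cv2.cvtColor(c['pixels'],cv2.COLOR_RGB2BGR)); np.save(f'pics/{f}.npy',c,allow_pickle=True); return c
def load(f): return np.load(f'pics/{f}.npy',allow_pickle=True).item()
def cast(c,px,z=0.):
    K=np.array([[c['fx'],0,c['cx']],[0,c['fy'],c['cy']],[0,0,1.]])
    u=cv2.undistortPoints(np.array(px,float).reshape(-1,1,2),K,np.array(c['dist_coeffs'])).reshape(-1,2)
    M=cv2.Rodrigues(np.array(c['rvec'],float))[0]; o=-M.T@np.array(c['tvec'],float).ravel()
    d=np.c_[u,np.ones(len(u))]@M
    return o+d*((z-o[2])/d[:,2])[:,None]
def proj(c,P):
    K=np.array([[c['fx'],0,c['cx']],[0,c['fy'],c['cy']],[0,0,1.]])
    return cv2.projectPoints(np.array(P,float).reshape(-1,1,3),np.array(c['rvec'],float),np.array(c['tvec'],float),K,np.array(c['dist_coeffs']))[0].reshape(-1,2)
E
python3 - <<'E'
from h import *
print(read_state())
for n in('side','top'):
    c=snap(n,n+'0'); M=cv2.Rodrigues(np.array(c['rvec'],float))[0]; print(n,-M.T@np.array(c['tvec']).ravel(), M[2])
E
```

```text
{'time': 0.0, 'joint_positions': array([-1.19260563,  0.33286171, -0.0647244 ,  1.46091134,  0.02160028,
        1.34989973, -0.08844954]), 'joint_vel': array([ 1.43905621e-03, -8.47238010e-04, -2.41666038e-03,  8.16048015e-04,
       -3.39913523e-04, -9.26916616e-06, -2.16992337e-03]), 'joint_torque': array([-1.01840549e-03, -6.23243093e+01,  2.42948957e-02, -3.89906931e+01,
       -6.13171631e-02,  3.97078204e-02,  1.19198398e-04]), 'ee_pos': array([0.24372076, 0.57521942, 0.29147459]), 'eef_rot': array([ 1.99010704e-01,  9.79997072e-01, -6.83391808e-04, -1.10332615e-04]), 'ft_force': array([ 0.6021894 , -0.54862867,  0.509527  ]), 'torque': array([-0.0045763 , -0.02439359, -0.01850163]), 'width': 0.0871217098647485}
side [0.4866049  0.90372966 0.86787423] [ 0.10323358 -0.57599075 -0.81091152]
top [0.44089179 0.32815277 1.16912503] [ 1.15166476e-01 -4.40895534e-04 -9.93346107e-01]
```

View pics/top0.png

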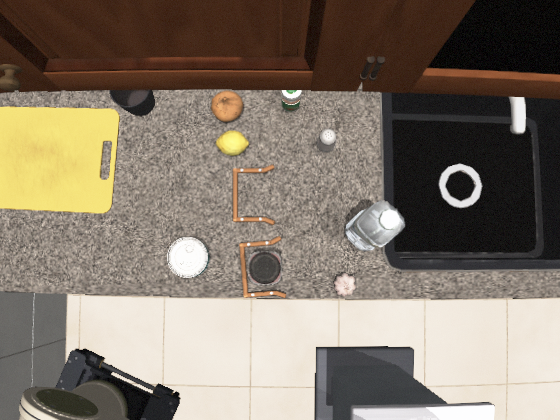

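View pics/side0.png

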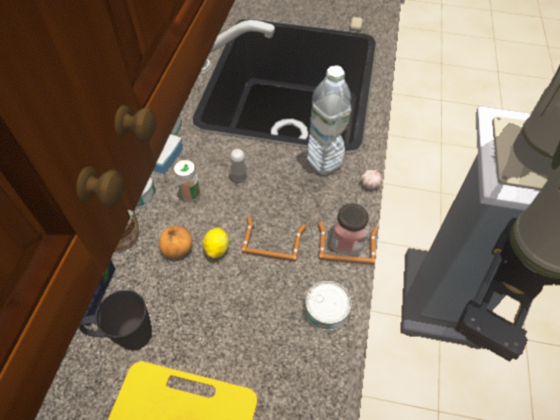

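Top view: the empty stop is at about (235–275, 168–222), the jar stop below it, and the bottle base near (365,235) with its cap at (390,218). I'll zoom in next.

```bash
python3 - <<'E'
import cv2
a=cv2.imread('pics/top0.png'); cv2.imwrite('pics/t1.png',cv2.resize(a[155:305,220:420],None,fx=4,fy=4,interpolation=2))
b=cv2.imread('pics/side0.png'); cv2.imwrite('pics/s1.png',cv2.resize(b[60:270,225:405],None,fx=2.8,fy=2.8,interpolation=2))
E
```

```text
(no output)
```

View pics/t1.png

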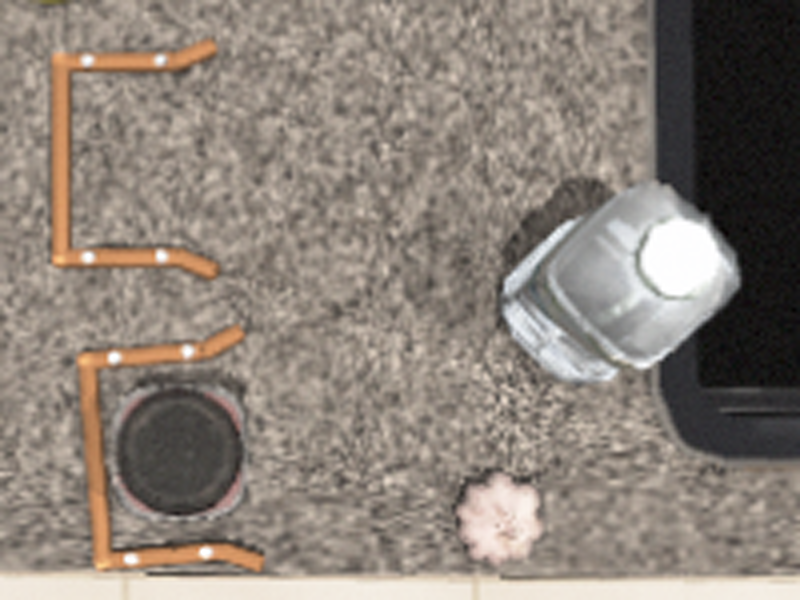

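View pics/s1.png

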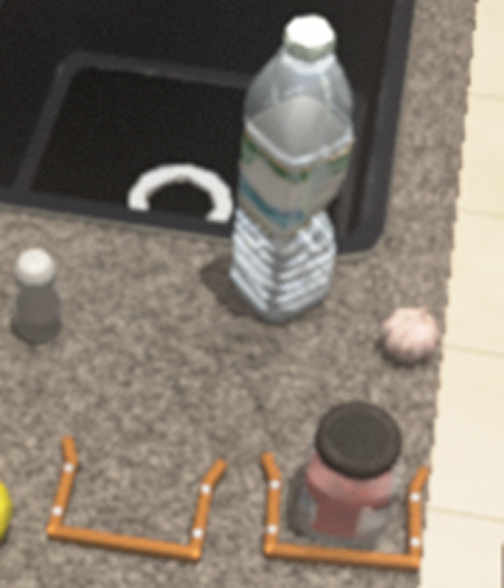

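```bash
python3 - <<'E'
from h import *
t=load('top0'); s=load('side0')
T=lambda p:(np.array(p,float)+.5)/4-.5+[220,155]
S=lambda p:(np.array(p,float)+.5)/2.8-.5+[225,60]
print('cap top',cast(t,T([[680,258]]),.275)); print('cap side',cast(s,S([[310,28]]),.275))
print('back inner TL,BL; side nails u,u,l,l; tips inner'); print(cast(t,T([[69,70],[69,250],[87,60],[160,61],[87,257],[161,257],[212,42],[212,272]]),.014).round(4))
print('side nails',cast(s,S([[58,510],[69,467],[201,535],[206,489]]),.014).round(4))
print('jarstop tip in, garlic, shaker');print(cast(t,T([[238,334],[500,518]]),.014).round(3)); print(cast(t,[[327,140]],.08))
print('bottle base side bottom corner',cast(s,S([[276,322],[232,278],[334,272]]),.005).round(4))
print('base top left corners',cast(t,T([[503,298],[575,381]]),.01).round(4))
print('sink edge',cast(t,T([[655,200],[680,440]]),0).round(3))
E
```

```text
cap top [[0.53100711 0.13739178 0.275     ]]
cap side [[0.53211497 0.13269478 0.275     ]]
back inner TL,BL; side nails u,u,l,l; tips inner
[[0.6567 0.4158 0.014 ]
 [0.5579 0.4138 0.014 ]
 [0.6624 0.4061 0.014 ]
 [0.6623 0.3661 0.014 ]
 [0.5542 0.4039 0.014 ]
 [0.5547 0.3639 0.014 ]
 [0.6732 0.3378 0.014 ]
 [0.5469 0.3362 0.014 ]]
side nails [[0.6621 0.4049 0.014 ]
 [0.6633 0.3651 0.014 ]
 [0.5516 0.4042 0.014 ]
 [0.5554 0.3632 0.014 ]]
jarstop tip in, garlic, shaker
[[0.514 0.322 0.014]
 [0.416 0.18  0.014]]
[[0.71470244 0.22478204 0.08      ]]
bottle base side bottom corner [[0.5281 0.1793 0.005 ]
 [0.5734 0.1378 0.005 ]
 [0.4866 0.112  0.005 ]]
base top left corners [[0.5348 0.1782 0.01  ]
 [0.4902 0.1391 0.01  ]]
sink edge [[0.591 0.092 0.   ]
 [0.459 0.08  0.   ]]
```

```bash
cat >> h.py <<'E'
def goal(pos,th,head=0.):
    """tool z tilted th from down toward heading (head: angle from +y toward +x)"""
    h=np.array([np.sin(head),np.cos(head),0]); z=h*np.sin(th)+np.array([0,0,-np.cos(th)]); y=np.array([np.cos(head),-np.sin(head),0]); x=np.cross(y,z)
    return np.array(pos),R.from_matrix(np.c_[x,y,z])
def rel(pos,rot,st=None):
    st=st or read_state(); r=R.from_quat(st['eef_rot'])
    return r.inv().apply(pos-st['ee_pos']).round(4),(r.inv()*rot).as_rotvec().round(4)
def tipgoal(tip,th,head=0.):
    p,r=goal([0,0,0],th,head); return np.array(tip)-r.apply([0,0,.07]),r
E
python3 - <<'E'
from h import *
c=camera('wrist'); print(np.array(c['mount']).round(3))
print(rel(*goal([.45,.25,.42],0))); print(rel(*goal([.5,.0,.42],0)));print(rel(*goal([.5,.0,.35],.6)))
E
```

```text
[[ 0.    -0.969 -0.247  0.067]
 [ 1.     0.     0.    -0.   ]
 [-0.    -0.247  0.969 -0.092]
 [ 0.     0.     0.     1.   ]]
(array([-0.3168, -0.2192, -0.1281]), array([-9.00e-04,  7.00e-04,  1.17e+00]))
(array([-0.4604, -0.4299, -0.1279]), array([-9.00e-04,  7.00e-04,  1.17e+00]))
(array([-0.4604, -0.4298, -0.0579]), array([-0.3514,  0.5298,  1.1328]))
```

>>> arm_command(
  commands=[
    [57, [0, 0, -0.04], [0, 0, 0.1]],
    [57, [0, 0, -0.08], [0, 0, 0.2]],
    [57, [-0.02, -0.02, -0.11], [0, 0, 0.3]],
    [57, [-0.05, -0.04, -0.128], [0, 0, 0.4]],
    [57, [-0.08, -0.06, -0.128], [0, 0, 0.5]],
    [57, [-0.11, -0.08, -0.128], [0, 0, 0.6]],
    [57, [-0.14, -0.1, -0.128], [0, 0, 0.7]],
    [57, [-0.17, -0.12, -0.128], [0, 0, 0.8]],
    [57, [-0.2, -0.14, -0.128], [0, 0, 0.9]],
    [57, [-0.23, -0.16, -0.128], [0, 0, 1.0]],
  ],
)

```text
time: 0.98
ee_pos: [0.3938, 0.3367, 0.4202]
eef_rot: [0.646, 0.763, -0.0, -0.0]
ft_force: [0.6, 0.6, -0.5]
width: 0.0493
```

```bash
python3 - <<'E'
from h import *
s=read_state();print(s['time'],s['ee_pos'],s['joint_positions'].round(2),s['ft_force'],s['width'])
print(rel(*goal([.48,.0,.42],0)))
E
```

```text
0.9833 [0.39377421 0.33668414 0.42016678] [-0.98  0.05  0.2   1.53 -0.01  1.56 -0.62] [ 0.63188305  0.59060675 -0.49348633] 0.049269556812605274
(array([-3.463e-01,  2.970e-02,  1.000e-04]), array([-0.0002, -0.0002,  0.1651]))
```

>>> arm_command(
  commands=[
    [57, [-0.035, 0.003, 0], [0, 0, 0.016]],
    [57, [-0.07, 0.006, 0], [0, 0, 0.032]],
    [57, [-0.11, 0.009, 0], [0, 0, 0.05]],
    [57, [-0.15, 0.012, 0], [0, 0, 0.066]],
    [57, [-0.19, 0.015, 0], [0, 0, 0.082]],
    [57, [-0.23, 0.018, 0], [0, 0, 0.1]],
    [57, [-0.27, 0.021, 0], [0, 0, 0.115]],
    [57, [-0.31, 0.024, 0], [0, 0, 0.13]],
    [57, [-0.346, 0.027, 0], [0, 0, 0.15]],
    [57, [-0.346, 0.03, 0], [0, 0, 0.165]],
  ],
)

```text
time: 1.82
ee_pos: [0.4816, -0.0055, 0.4207]
eef_rot: [0.709, 0.705, 0.0, 0.001]
ft_force: [-0.2, -0.1, 0.2]
width: 0.0491
```

```bash
python3 - <<'E'
from h import *
s=read_state();print(s['time'],s['ee_pos'],s['joint_positions'].round(2),s['ft_force'],s['width'])
print(rel(*goal([.50,-.05,.30],1.0)))
E
```

```text
1.8167 [ 0.48163427 -0.00554358  0.42068615] [-0.66 -0.06  0.56  1.63  0.03  1.56 -0.11] [-0.15027571 -0.0941966   0.24023249] 0.0490603482349936
(array([-0.0442,  0.0185,  0.1208]), array([ 0.0043,  1.0009, -0.0051]))
```

>>> arm_command(
  commands=[
    [57, [-0.02, 0.002, 0], [0, 0.1, 0]],
    [57, [-0.044, 0.004, 0.01], [0, 0.2, 0]],
    [57, [-0.044, 0.006, 0.02], [0, 0.3, 0]],
    [57, [-0.044, 0.008, 0.03], [0, 0.4, 0]],
    [57, [-0.044, 0.01, 0.04], [0, 0.5, 0]],
    [57, [-0.044, 0.012, 0.06], [0, 0.6, 0]],
    [57, [-0.044, 0.014, 0.08], [0, 0.7, 0]],
    [57, [-0.044, 0.016, 0.1], [0, 0.8, 0]],
    [57, [-0.044, 0.018, 0.12], [0, 0.9, 0]],
    [57, [-0.044, 0.018, 0.12], [0, 1.0, 0]],
  ],
)

```text
time: 2.65
ee_pos: [0.4991, -0.0411, 0.2969]
eef_rot: [0.619, 0.62, 0.339, -0.342]
ft_force: [-0.6, 0.3, -0.1]
width: 0.0499
```

```bash
python3 - <<'E'
from h import *
s=read_state();print(s['time'],s['ee_pos'],s['joint_positions'].round(2),s['ft_force'],s['width'])
print(R.from_quat(s['eef_rot']).as_matrix().round(3))
print(rel(*tipgoal([.525,.055,.10],1.05)))
print(rel(*tipgoal([.525,.055,.035],1.05)))
snap('side','side1');snap('top','top1')
E
```

```text
2.65 [ 0.49905294 -0.04114864  0.29688886] [-0.2   0.4   0.77  1.78 -1.05  1.8   0.79] [-0.59033876  0.25040266 -0.09436493] 0.04985081398620773
[[ 0.001  1.    -0.005]
 [ 0.536  0.004  0.844]
 [ 0.844 -0.003 -0.536]]
(array([-0.1178,  0.0266,  0.1166]), array([-0.005 ,  0.0447, -0.0009]))
(array([-0.1727,  0.0268,  0.1514]), array([-0.005 ,  0.0447, -0.0009]))
```

View pics/side1.png

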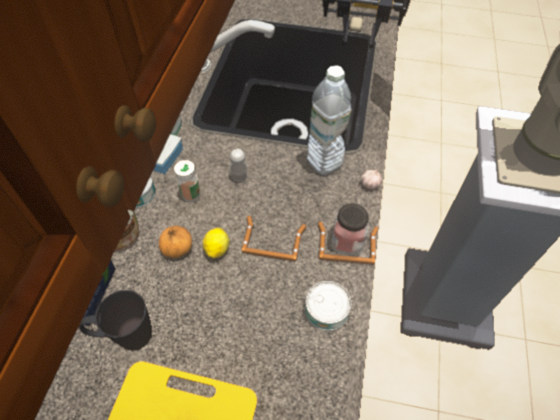

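View pics/top1.png

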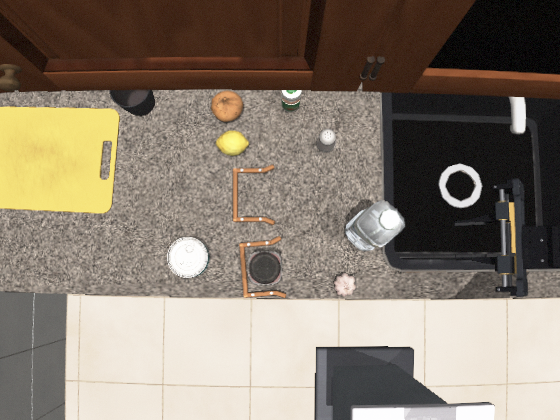

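```bash
python3 - <<'E'
from h import *
for z in(.15,.035):print(rel(*tipgoal([.533,.02,z],1.05)))
print(rel(*tipgoal([.533,.06,.035],1.05)))
E
```

```text
(array([-0.0937,  0.035 ,  0.0618]), array([-0.005 ,  0.0478, -0.0048]))
(array([-0.1906,  0.0357,  0.1237]), array([-0.005 ,  0.0478, -0.0048]))
(array([-0.169 ,  0.0358,  0.1574]), array([-0.005 ,  0.0478, -0.0048]))
```

>>> arm_command(
  commands=[
    [57, [-0.03, 0.012, 0.02], [0, 0.015, 0]],
    [57, [-0.06, 0.024, 0.04], [0, 0.03, 0]],
    [57, [-0.09, 0.035, 0.06], [0, 0.045, 0]],
    [57, [-0.11, 0.035, 0.073], [0, 0.048, 0]],
    [57, [-0.13, 0.035, 0.085], [0, 0.048, 0]],
    [57, [-0.15, 0.035, 0.098], [0, 0.048, 0]],
    [57, [-0.17, 0.036, 0.11], [0, 0.048, 0]],
    [57, [-0.19, 0.036, 0.124], [0, 0.048, 0]],
    [57, [-0.19, 0.036, 0.124], [0, 0.048, 0]],
    [57, [-0.19, 0.036, 0.124], [0, 0.048, 0]],
  ],
)

```text
time: 3.58
ee_pos: [0.5358, -0.039, 0.074]
eef_rot: [0.61, 0.615, 0.352, -0.355]
ft_force: [0.7, -0.7, 0.9]
width: 0.0498
```

```bash
python3 - <<'E'
from h import *
s=read_state();print(s['time'],s['ee_pos'],s['joint_positions'].round(2),s['ft_force'],s['width'])
r=R.from_quat(s['eef_rot']);print(r.as_matrix().round(3),'tip',s['ee_pos']+r.apply([0,0,.07]))
print(rel(*tipgoal([.533,.085,.035],1.05)))
snap('top','top2');snap('side','side2')
E
```

```text
3.5833 [ 0.53582223 -0.03898406  0.07400429] [-0.04  0.82  0.58  1.76 -1.22  1.66  1.11] [ 0.72197164 -0.66941831  0.85227071] 0.049809436509780335
[[-0.003  1.    -0.006]
 [ 0.501  0.007  0.866]
 [ 0.866 -0.001 -0.501]] tip [0.53537259 0.02160539 0.03895124]
(array([ 0.0281, -0.0024,  0.0569]), array([-0.0064,  0.0037,  0.0031]))
```

View pics/top2.png

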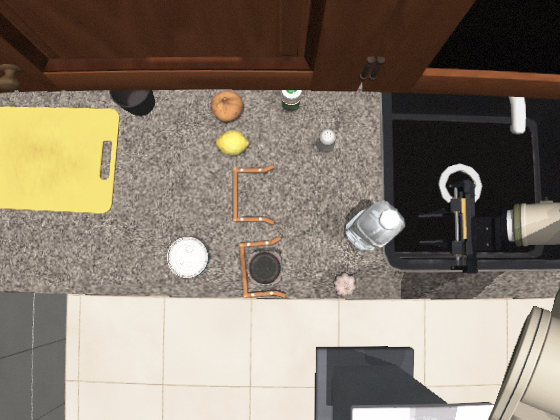

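>>> arm_command(
  commands=[
    [57, [0.003, -0.001, 0.006], [0, 0, 0]],
    [57, [0.006, -0.002, 0.012], [0, 0, 0]],
    [57, [0.009, -0.002, 0.018], [0, 0, 0]],
    [57, [0.012, -0.002, 0.024], [0, 0, 0]],
    [57, [0.015, -0.002, 0.03], [0, 0, 0]],
    [57, [0.018, -0.002, 0.036], [0, 0, 0]],
    [57, [0.021, -0.002, 0.042], [0, 0, 0]],
    [57, [0.024, -0.002, 0.048], [0, 0, 0]],
    [57, [0.028, -0.002, 0.057], [0, 0, 0]],
    [57, [0.028, -0.002, 0.057], [0, 0, 0]],
  ],
)

```text
time: 4.52
ee_pos: [0.533, 0.0261, 0.0692]
eef_rot: [0.61, 0.614, 0.353, -0.356]
ft_force: [-1.0, 0.4, 0.4]
width: 0.0494
```

```bash
cat >> h.py <<'E'
def st():
    s=read_state();print(round(s['time'],2),s['ee_pos'],s['joint_positions'].round(2),s['ft_force'].round(1),s['width'])
    r=R.from_quat(s['eef_rot']);print(r.as_matrix()[:,2].round(3),r.as_matrix()[:,1].round(3),'tip',(s['ee_pos']+r.apply([0,0,.07])).round(4))
def view(tag):
    t=snap('top','top'+tag); s=snap('side','side'+tag)
    a=cv2.imread(f'pics/top{tag}.png')[150:300,220:470]; b=cv2.imread(f'pics/side{tag}.png')[60:270,225:405]
    a=cv2.resize(a,(500,300),interpolation=2); b=cv2.resize(b,(257,300),interpolation=2)
    cv2.imwrite(f'pics/v{tag}.png',cv2.resize(np.hstack([a,b]),None,fx=1.05,fy=1.05))
E
python3 - <<'E'
from h import *
st(); view('3')
print(rel(*tipgoal([.533,.115,.035],1.05)))
E
```

```text
4.52 [0.53296822 0.02606361 0.06915726] [-0.08  0.76  0.48  1.84 -1.24  1.54  1.08] [-1.   0.4  0.4] 0.04939094188416102
[-0.006  0.867 -0.498] [ 1.     0.007 -0.   ] tip [0.5325 0.0868 0.0343]
(array([0.0155, 0.    , 0.0258]), array([-0.0047,  0.0015,  0.0028]))
```

View pics/v3.png

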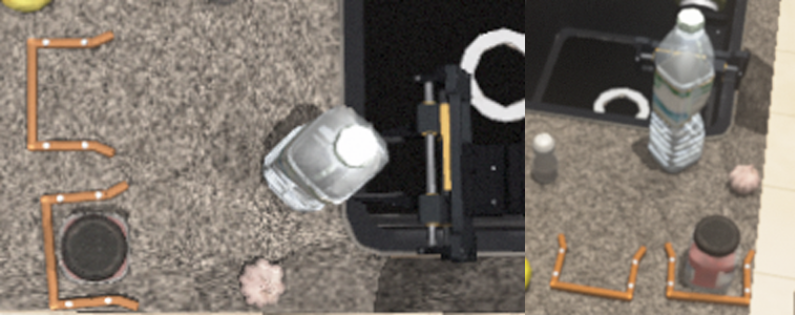

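>>> arm_command(
  commands=[
    [57, [0.0015, 0, 0.0026], [0, 0, 0]],
    [57, [0.003, 0, 0.005], [0, 0, 0]],
    [57, [0.0045, 0, 0.0078], [0, 0, 0]],
    [57, [0.006, 0, 0.0104], [0, 0, 0]],
    [57, [0.0075, 0, 0.013], [0, 0, 0]],
    [57, [0.009, 0, 0.0156], [0, 0, 0]],
    [57, [0.0105, 0, 0.0182], [0, 0, 0]],
    [57, [0.012, 0, 0.0208], [0, 0, 0]],
    [57, [0.0135, 0, 0.0234], [0, 0, 0]],
    [57, [0.015, 0, 0.026], [0, 0, 0]],
  ],
)

```text
time: 5.45
ee_pos: [0.5331, 0.0539, 0.0691]
eef_rot: [0.611, 0.614, 0.353, -0.354]
ft_force: [-0.3, -2.1, 0.2]
width: 0.0495
```

```bash
python3 - <<'E'
from h import *
st(); view('4')
E
```

```text
5.45 [0.53307949 0.05385441 0.06914792] [-0.08  0.72  0.42  1.86 -1.25  1.48  1.05] [-0.3 -2.1  0.2] 0.04951202611416285
[-0.004  0.866 -0.5  ] [1.    0.005 0.   ] tip [0.5328 0.1145 0.0342]
```

View pics/v4.png

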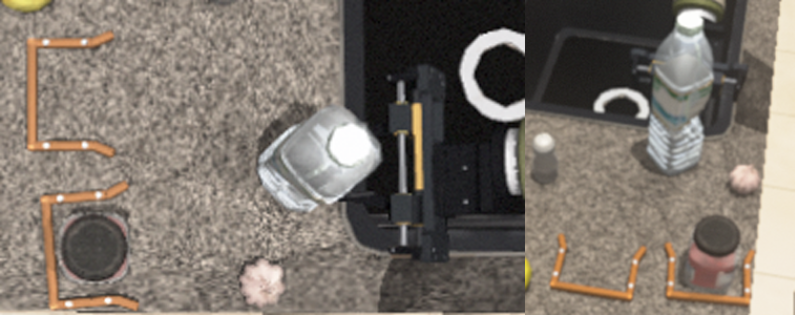

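>>> arm_command(
  commands=[
    [57, [0.0015, 0.0012, 0.0026], [0, 0, 0]],
    [57, [0.003, 0.0024, 0.005], [0, 0, 0]],
    [57, [0.0045, 0.0036, 0.0078], [0, 0, 0]],
    [57, [0.006, 0.0048, 0.0104], [0, 0, 0]],
    [57, [0.0075, 0.006, 0.013], [0, 0, 0]],
    [57, [0.009, 0.0072, 0.0156], [0, 0, 0]],
    [57, [0.0105, 0.0084, 0.0182], [0, 0, 0]],
    [57, [0.012, 0.0096, 0.0208], [0, 0, 0]],
    [57, [0.0135, 0.0108, 0.0234], [0, 0, 0]],
    [57, [0.015, 0.012, 0.026], [0, 0, 0]],
  ],
)

```text
time: 6.38
ee_pos: [0.545, 0.0842, 0.0692]
eef_rot: [0.611, 0.614, 0.353, -0.355]
ft_force: [-0.7, -0.9, 0.5]
width: 0.0496
```

```bash
python3 - <<'E'
from h import *
st(); view('5')
E
```

```text
6.38 [0.54500422 0.08424749 0.0691896 ] [-0.07  0.71  0.33  1.86 -1.25  1.41  1.01] [-0.7 -0.9  0.5] 0.049577597117271215
[-0.004  0.866 -0.499] [1.    0.005 0.   ] tip [0.5447 0.1449 0.0342]
```

View pics/v5.png

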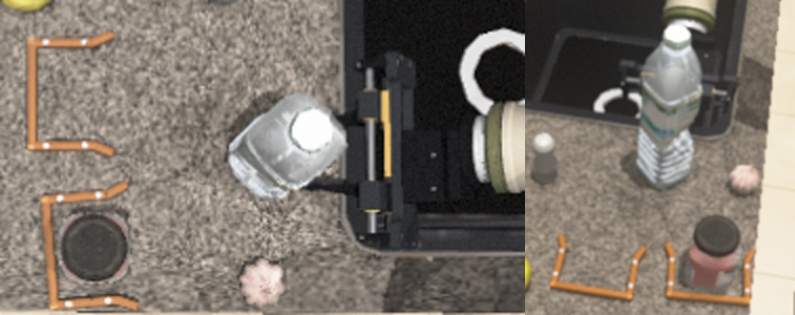

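>>> arm_command(
  commands=[
    [57, [0.0017, 0.0017, 0.003], [0, 0, 0]],
    [57, [0.0035, 0.0034, 0.006], [0, 0, 0]],
    [57, [0.0052, 0.0051, 0.009], [0, 0, 0]],
    [57, [0.007, 0.0068, 0.012], [0, 0, 0]],
    [57, [0.0087, 0.0085, 0.015], [0, 0, 0]],
    [57, [0.0105, 0.0102, 0.018], [0, 0, 0]],
    [57, [0.0122, 0.0119, 0.021], [0, 0, 0]],
    [57, [0.014, 0.0136, 0.024], [0, 0, 0]],
    [57, [0.0157, 0.0153, 0.027], [0, 0, 0]],
    [57, [0.0174, 0.017, 0.03], [0, 0, 0]],
  ],
)

```text
time: 7.32
ee_pos: [0.5619, 0.119, 0.0693]
eef_rot: [0.611, 0.614, 0.353, -0.355]
ft_force: [-1.6, -1.2, 0.0]
width: 0.0496
```

```bash
python3 - <<'E'
from h import *
st(); view('6')
E
```

```text
7.32 [0.56186345 0.11902501 0.06929348] [-0.06  0.7   0.24  1.83 -1.25  1.34  0.96] [-1.6 -1.2  0. ] 0.04960903368947626
[-0.004  0.866 -0.499] [ 1.     0.005 -0.   ] tip [0.5616 0.1797 0.0343]
```

View pics/v6.png

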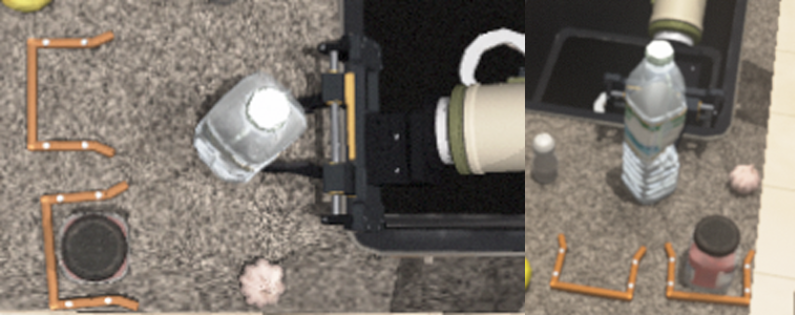

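```bash
cat >> h.py <<'E'
def cap(tag):
    for n,roi in(('top',(slice(150,300),slice(240,420))),('side',(slice(60,240),slice(225,360)))):
        c=load(n+tag); g=c['pixels'].astype(int); m=((g.min(2)>205)).astype(np.uint8)
        k=np.zeros_like(m); k[roi]=m[roi]
        k=cv2.morphologyEx(k,cv2.MORPH_OPEN,np.ones((3,3)))
        N,l,stt,cen=cv2.connectedComponentsWithStats(k)
        for i in range(1,N):
            if stt[i,4]>40: print(n,cen[i].round(1),stt[i,4],cast(c,[cen[i]],.272 if n=='top' else .27)[0].round(4))
E
python3 - <<'E'
from h import *
for t in '0456': print(t); cap(t)
E
```

```text
0
top [390.1 219.2] 320 [0.5312 0.1359 0.272 ]
top [348.5 281.6] 71 [0.4259 0.2068 0.272 ]
top [341.4 287.4] 50 [0.4163 0.2188 0.272 ]
side [335.3  71. ] 135 [0.532  0.1305 0.27  ]
side [301.5 128.3] 86 [0.5698 0.3032 0.27  ]
side [237.  153.1] 57 [0.6672 0.385  0.27  ]
4
top [386.8 218.7] 319 [0.5319 0.1416 0.272 ]
top [347.7 279.9] 50 [0.4288 0.2082 0.272 ]
side [335.5  72.2] 171 [0.5312 0.1339 0.27  ]
side [301.4 128.3] 84 [0.5699 0.3031 0.27  ]
side [237. 153.] 57 [0.6672 0.3848 0.27  ]
5
top [369.2 211.6] 324 [0.5438 0.1715 0.272 ]
top [347.9 280.1] 54 [0.4284 0.2079 0.272 ]
side [327.3  80.6] 186 [0.5435 0.1631 0.27  ]
side [327.2  95.3] 42 [0.5374 0.2058 0.27  ]
side [237. 153.] 57 [0.6672 0.3848 0.27  ]
6
top [349.  201.7] 341 [0.5601 0.2059 0.272 ]
top [345.5 280.9] 77 [0.4271 0.2119 0.272 ]
side [314.5  92.6] 156 [0.5624 0.2033 0.27  ]
side [316.3 105.9] 52 [0.5532 0.2395 0.27  ]
side [237.1 152.9] 56 [0.6672 0.3847 0.27  ]
```

>>> arm_command(
  commands=[
    [57, [0.002, 0.0023, 0.0035], [0, 0, 0]],
    [57, [0.004, 0.0046, 0.007], [0, 0, 0]],
    [57, [0.006, 0.0069, 0.0104], [0, 0, 0]],
    [57, [0.008, 0.0092, 0.0139], [0, 0, 0]],
    [57, [0.01, 0.0115, 0.0173], [0, 0, 0]],
    [57, [0.012, 0.0138, 0.0208], [0, 0, 0]],
    [57, [0.014, 0.0161, 0.0243], [0, 0, 0]],
    [57, [0.016, 0.0184, 0.0277], [0, 0, 0]],
    [57, [0.018, 0.0207, 0.0312], [0, 0, 0]],
    [57, [0.02, 0.023, 0.0346], [0, 0, 0]],
  ],
)

```text
time: 8.25
ee_pos: [0.5847, 0.1592, 0.0693]
eef_rot: [0.611, 0.614, 0.353, -0.355]
ft_force: [-1.2, -1.4, 0.1]
width: 0.0495
```

```bash
python3 - <<'E'
from h import *
st(); view('7'); cap('7')
E
```

```text
8.25 [0.58472202 0.15916525 0.06933485] [-0.05  0.71  0.15  1.78 -1.26  1.27  0.89] [-1.2 -1.4  0.1] 0.04948135027556215
[-0.004  0.866 -0.499] [ 1.     0.005 -0.   ] tip [0.5844 0.2198 0.0344]
top [325.4 188.4] 361 [0.5824 0.2458 0.272 ]
top [409.1 200.5] 72 [0.5636 0.1027 0.272 ]
top [344.9 281.5] 83 [0.4261 0.213  0.272 ]
side [299.  105.1] 171 [0.585  0.2443 0.27  ]
side [237.  152.9] 57 [0.6673 0.3846 0.27  ]
```

View pics/v7.png

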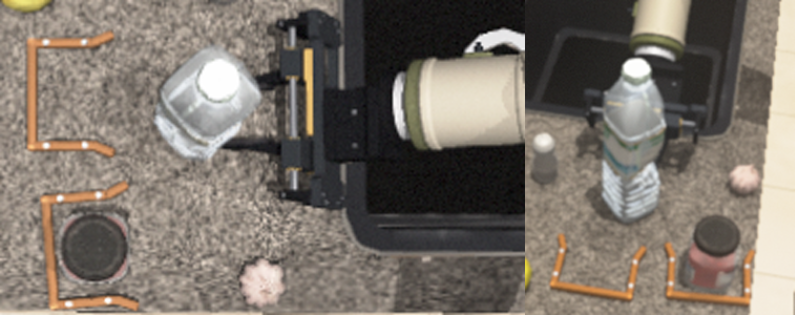

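>>> arm_command(
  commands=[
    [57, [0.002, 0.0024, 0.0035], [0, 0, 0]],
    [57, [0.004, 0.0048, 0.007], [0, 0, 0]],
    [57, [0.006, 0.0072, 0.0104], [0, 0, 0]],
    [57, [0.008, 0.0096, 0.0139], [0, 0, 0]],
    [57, [0.01, 0.012, 0.0173], [0, 0, 0]],
    [57, [0.012, 0.0144, 0.0208], [0, 0, 0]],
    [57, [0.014, 0.0168, 0.0243], [0, 0, 0]],
    [57, [0.016, 0.0192, 0.0277], [0, 0, 0]],
    [57, [0.018, 0.0216, 0.0312], [0, 0, 0]],
    [57, [0.02, 0.024, 0.0346], [0, 0, 0]],
  ],
)

```text
time: 9.18
ee_pos: [0.6085, 0.1993, 0.0694]
eef_rot: [0.611, 0.614, 0.353, -0.355]
ft_force: [-1.3, -2.3, -0.4]
width: 0.0498
```

```bash
python3 - <<'E'
from h import *
st(); view('8'); cap('8')
E
```

```text
9.18 [0.60854888 0.19926683 0.06940151] [-0.06  0.74  0.07  1.73 -1.26  1.21  0.83] [-1.3 -2.3 -0.4] 0.049763584509367964
[-0.004  0.866 -0.499] [1.    0.005 0.   ] tip [0.6082 0.2599 0.0345]
top [302.5 174.2] 378 [0.6063 0.2848 0.272 ]
top [287.1 181.2] 70 [0.5938 0.3108 0.272 ]
top [388.6 187.8] 61 [0.585  0.1378 0.272 ]
side [281.9 118. ] 180 [0.6093 0.2847 0.27  ]
side [285.3 131.2] 62 [0.5967 0.3164 0.27  ]
side [237.  152.9] 57 [0.6673 0.3846 0.27  ]
```

View pics/v8.png

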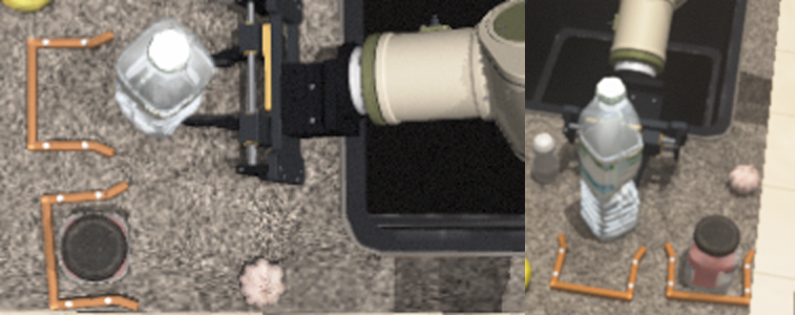

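>>> arm_command(
  commands=[
    [57, [0.002, 0, 0.0035], [0, 0, 0]],
    [57, [0.004, 0, 0.007], [0, 0, 0]],
    [57, [0.006, 0, 0.0104], [0, 0, 0]],
    [57, [0.008, 0, 0.0139], [0, 0, 0]],
    [57, [0.01, 0, 0.0173], [0, 0, 0]],
    [57, [0.012, 0, 0.0208], [0, 0, 0]],
    [57, [0.014, 0, 0.0243], [0, 0, 0]],
    [57, [0.016, 0, 0.0277], [0, 0, 0]],
    [57, [0.018, 0, 0.0312], [0, 0, 0]],
    [57, [0.02, 0, 0.0346], [0, 0, 0]],
  ],
)

```text
time: 10.12
ee_pos: [0.6081, 0.2392, 0.0694]
eef_rot: [0.611, 0.614, 0.353, -0.355]
ft_force: [0.2, -1.9, -0.5]
width: 0.0495
```

```bash
python3 - <<'E'
from h import *
st(); view('9'); cap('9')
E
```

```text
10.12 [0.60808603 0.23922807 0.06944671] [-0.06  0.73 -0.01  1.73 -1.26  1.13  0.8 ] [ 0.2 -1.9 -0.5] 0.04951955311526752
[-0.004  0.866 -0.499] [ 1.     0.005 -0.   ] tip [0.6078 0.2999 0.0345]
top [275.5 174.8] 392 [0.6046 0.3305 0.272 ]
top [368.1 187.6] 72 [0.5848 0.1731 0.272 ]
side [278.1 133.3] 205 [0.6082 0.3241 0.27  ]
side [279.1 150.5] 155 [0.598  0.3641 0.27  ]
side [237.1 152.9] 56 [0.6672 0.3847 0.27  ]
```

View pics/v9.png

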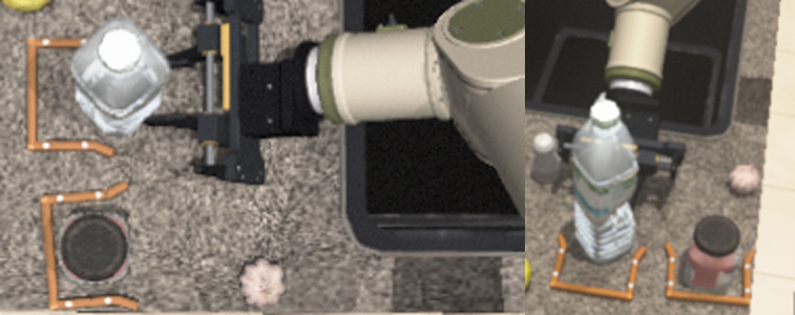

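>>> arm_command(
  commands=[
    [57, [0.002, 0.0002, 0.0035], [0, 0, 0]],
    [57, [0.004, 0.0004, 0.007], [0, 0, 0]],
    [57, [0.006, 0.0006, 0.0104], [0, 0, 0]],
    [57, [0.008, 0.0008, 0.0139], [0, 0, 0]],
    [57, [0.01, 0.001, 0.0173], [0, 0, 0]],
    [57, [0.0115, 0.0012, 0.0199], [0, 0, 0]],
    [57, [0.013, 0.0014, 0.0225], [0, 0, 0]],
    [57, [0.0145, 0.0015, 0.0251], [0, 0, 0]],
    [57, [0.016, 0.0015, 0.0277], [0, 0, 0]],
    [57, [0.0175, 0.0015, 0.0303], [0, 0, 0]],
  ],
)

```text
time: 11.05
ee_pos: [0.6095, 0.274, 0.0695]
eef_rot: [0.611, 0.614, 0.353, -0.355]
ft_force: [-0.3, -1.2, 1.8]
width: 0.0501
```

```bash
python3 - <<'E'
from h import *
st(); view('10'); cap('10')
E
```

```text
11.05 [0.60948927 0.27404082 0.06950361] [-0.06  0.74 -0.08  1.72 -1.26  1.07  0.78] [-0.3 -1.2  1.8] 0.05005930093198063
[-0.004  0.866 -0.499] [1.    0.005 0.   ] tip [0.6092 0.3347 0.0346]
top [256.3 172. ] 305 [0.6092 0.3632 0.272 ]
top [350.1 186.2] 72 [0.5867 0.2039 0.272 ]
side [294.1 127.7] 45 [0.583  0.3044 0.27  ]
side [273.  147.5] 216 [0.6098 0.3594 0.27  ]
side [236.9 152.9] 55 [0.6675 0.3847 0.27  ]
side [273.9 165.4] 157 [0.5995 0.399  0.27  ]
side [258.7 221.9] 55 [0.5983 0.5155 0.27  ]
```

View pics/v10.png

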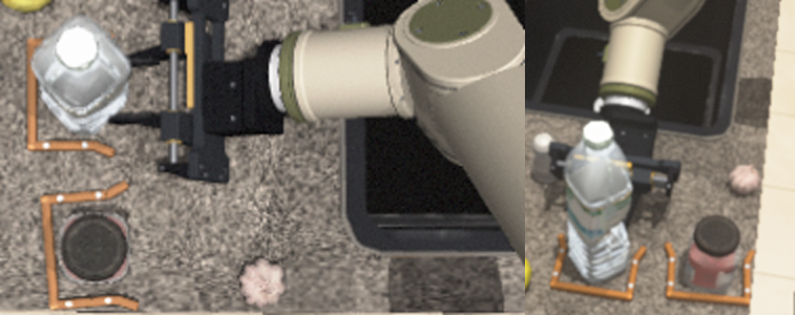

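>>> arm_command(
  commands=[
    [57, [0.0005, 0, 0.0009], [0, 0, 0]],
    [57, [0.001, 0, 0.0018], [0, 0, 0]],
    [57, [0.0015, 0, 0.0027], [0, 0, 0]],
    [57, [0.002, 0, 0.0036], [0, 0, 0]],
    [57, [0.0025, 0, 0.0045], [0, 0, 0]],
    [57, [0.003, 0, 0.0054], [0, 0, 0]],
    [57, [0.0035, 0, 0.0062], [0, 0, 0]],
    [57, [0.004, 0, 0.007], [0, 0, 0]],
    [57, [0.0045, 0, 0.0078], [0, 0, 0]],
    [57, [0.005, 0, 0.0086], [0, 0, 0]],
  ],
)

```text
time: 11.98
ee_pos: [0.6096, 0.2833, 0.0694]
eef_rot: [0.611, 0.614, 0.353, -0.354]
ft_force: [-0.7, -6.6, 2.2]
width: 0.0494
```

```bash
python3 - <<'E'
from h import *
st(); view('11'); cap('11')
E
```

```text
11.98 [0.60958733 0.2833055  0.06942466] [-0.06  0.74 -0.1   1.72 -1.26  1.05  0.77] [-0.7 -6.6  2.2] 0.04942741933557493
[-0.004  0.866 -0.5  ] [1.    0.004 0.   ] tip [0.6093 0.3439 0.0344]
top [250.6 171.9] 296 [0.6091 0.3729 0.272 ]
top [345.2 186.2] 62 [0.5865 0.2122 0.272 ]
side [290.5 129.9] 45 [0.5882 0.3111 0.27  ]
side [271.7 150.9] 221 [0.6102 0.3676 0.27  ]
side [237.  152.9] 57 [0.6673 0.3846 0.27  ]
side [273.  168.4] 179 [0.5996 0.4059 0.27  ]
side [257.6 224.8] 59 [0.5987 0.5211 0.27  ]
```

View pics/v11.png

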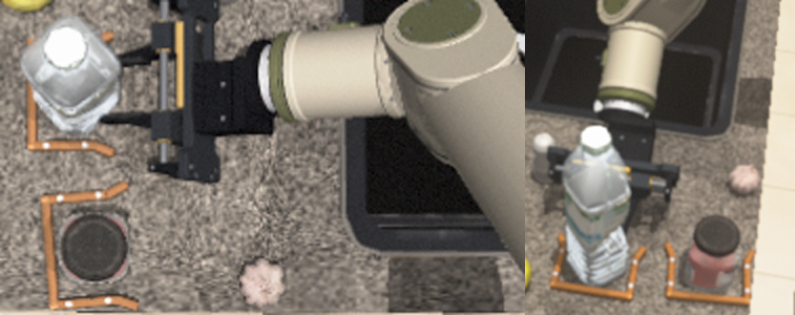

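>>> arm_command(
  commands=[
    [57, [-0.001, 0, -0.0017], [0, 0, 0]],
    [57, [-0.003, 0, -0.005], [0, 0, 0]],
    [57, [-0.006, 0, -0.0104], [0, 0, 0]],
    [57, [-0.01, 0, -0.0173], [0, 0, 0]],
    [57, [-0.014, 0, -0.0243], [0, 0, 0]],
    [57, [-0.018, 0, -0.0312], [0, 0, 0]],
    [57, [-0.023, 0, -0.04], [0, 0, 0]],
    [57, [-0.028, 0, -0.0485], [0, 0, 0]],
    [57, [-0.033, 0, -0.057], [0, 0, 0]],
    [57, [-0.038, 0, -0.066], [0, 0, 0]],
  ],
)

```text
time: 12.92
ee_pos: [0.6098, 0.2063, 0.0695]
eef_rot: [0.611, 0.614, 0.353, -0.355]
ft_force: [-0.5, 0.5, -0.2]
width: 0.0497
```

```bash
python3 - <<'E'
from h import *
st(); view('12'); cap('12')
E
```

```text
12.92 [0.60980441 0.20634408 0.06948954] [ 0.03  0.74 -0.05  1.72 -1.2   1.15  0.8 ] [-0.5  0.5 -0.2] 0.04968064573611645
[-0.004  0.866 -0.499] [ 1.     0.005 -0.   ] tip [0.6095 0.267  0.0345]
top [251.1 173.3] 368 [0.6067 0.372  0.272 ]
top [384.6 186.7] 46 [0.5867 0.1446 0.272 ]
top [268.9 201.4] 54 [0.559  0.3412 0.272 ]
top [346.4 280.6] 75 [0.4276 0.2104 0.272 ]
side [272.  150.6] 221 [0.6098 0.3669 0.27  ]
side [236.9 153. ] 56 [0.6674 0.3847 0.27  ]
side [273.8 168.1] 156 [0.5985 0.4048 0.27  ]
side [287.4 217.3] 53 [0.5568 0.4981 0.27  ]
side [257.8 225.1] 76 [0.5982 0.5216 0.27  ]
```

View pics/v12.png

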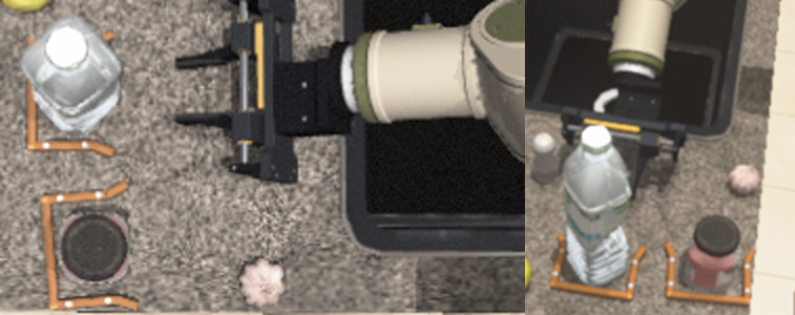

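```bash
python3 - <<'E'
import cv2,numpy as np
a=[cv2.resize(cv2.imread(f'pics/{n}.png')[s],(260,260),interpolation=2) for n,s in (('top0',np.s_[105:205,290:390]),('top12',np.s_[105:205,290:390]),('side12',np.s_[110:240,210:340]))]
cv2.imwrite('pics/c.png',np.hstack(a))
a=[cv2.imread(f'pics/{n}.png').astype(int) for n in('side0','side12')]
d=np.abs(a[0]-a[1]).max(2)
for nm,(r,c) in dict(shaker=(np.s_[145:185],np.s_[225:250]),garlic=(np.s_[168:192],np.s_[358:385]),jar=(np.s_[205:255],np.s_[330:372]),tuna=(np.s_[280:330],np.s_[300:355])).items(): print(nm,d[r,c].mean(),d[r,c].max())
E
```

```text
shaker 6.14 69
garlic 8.399691358024691 27
jar 1.9095238095238096 6
tuna 1.2185454545454546 6
```

View pics/c.png

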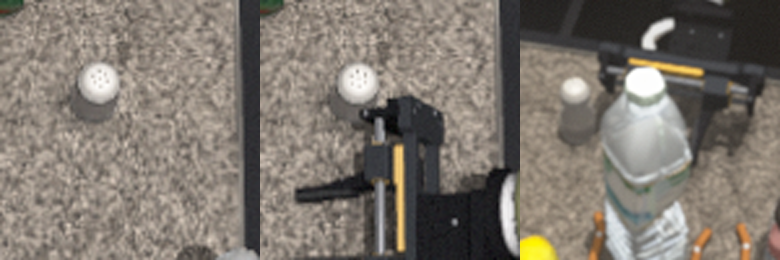

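>>> arm_command(
  commands=[
    [57, [0, -0.005, 0], [0, 0, 0]],
    [57, [0, -0.01, 0], [0, 0, 0]],
    [57, [0, -0.015, 0], [0, 0, 0]],
    [57, [0, -0.02, 0], [0, 0, 0]],
    [57, [0, -0.025, 0], [0, 0, 0]],
    [57, [-0.005, -0.025, -0.0087], [0, 0, 0]],
    [57, [-0.01, -0.025, -0.0173], [0, 0, 0]],
    [57, [-0.015, -0.025, -0.026], [0, 0, 0]],
    [57, [-0.015, -0.025, -0.026], [0, 0, 0]],
    [57, [-0.015, -0.025, -0.026], [0, 0, 0]],
  ],
)

```text
time: 13.85
ee_pos: [0.5855, 0.1761, 0.0694]
eef_rot: [0.611, 0.613, 0.353, -0.354]
ft_force: [-0.8, 0.9, 0.6]
width: 0.0494
```

```bash
python3 - <<'E'
from h import *
st(); view('13'); cap('13')
a,b=load('side0')['pixels'].astype(int),load('side13')['pixels'].astype(int)
d=np.abs(a-b).max(2)
print(d[145:185,225:250].mean(),d[168:192,358:385].mean())
E
```

```text
13.85 [0.58553828 0.17606404 0.06937903] [ 0.07  0.71 -0.04  1.78 -1.18  1.17  0.85] [-0.8  0.9  0.6] 0.049440064934825216
[-0.002  0.866 -0.5  ] [1.    0.003 0.   ] tip [0.5854 0.2367 0.0344]
top [251.1 173.4] 367 [0.6067 0.3721 0.272 ]
top [400.6 198.9] 71 [0.5661 0.1173 0.272 ]
top [268.8 201.4] 55 [0.5591 0.3413 0.272 ]
top [345.6 283.2] 127 [0.4233 0.2118 0.272 ]
side [271.9 150.6] 219 [0.6099 0.367  0.27  ]
side [237. 153.] 57 [0.6672 0.3848 0.27  ]
side [273.  168.6] 159 [0.5996 0.4061 0.27  ]
side [287.4 217.4] 52 [0.5569 0.4982 0.27  ]
side [257.7 225.1] 74 [0.5985 0.5215 0.27  ]
2.693 5.546296296296297
```

View pics/side13.png

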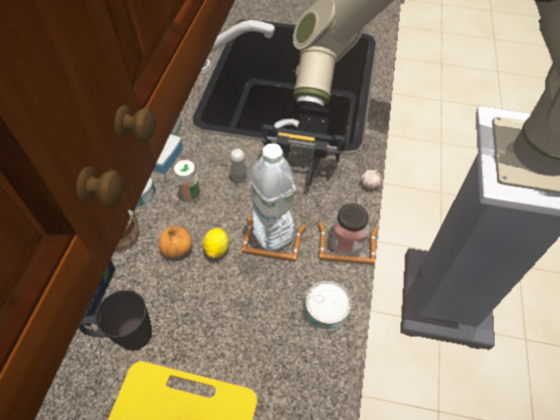

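The bottle stands upright in the empty stop, with its cap at about (272,152). Shaker, garlic, jar and tin are all in place, and the hand is clear, so I'm handing in.

```bash
python3 -c "
from bench import *
print(close_job())"
```

```text
the job is handed in; nothing more can be done
None
```

I pushed the bottle upright into the empty stop and handed the job in at about 14 s. I tilted the hand 60° and used the half-open fingertips as a fork about 35 mm above the worktop. The force stayed at 1–3 N, then rose to about 6.6 N when the bottle met the back.

**Bottle:** the two camera views of the cap agree within about 5 mm. They put the axis near (0.608, 0.370), about 5 mm short of the stop's origin, which I measured at about (0.608, 0.375). That is where a corner would touch the back, and the bottle did not move after I withdrew the hand.

**Other things and the hand:** the jar, garlic, shaker and tin show no movement in the pictures. On the way back the hand passed close to the shaker, so I moved it clear. The fingertips ended about 90 mm behind the bottle, with only about 1 N of sensor noise.

No check failed, but the job gives no verdict to confirm the result.

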